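# Set and close the bonding press on a sherd thin section

### The arm

A 6-joint arm with a two-finger parallel gripper is mounted at the origin on the work surface; the furniture and walls round the work are solid. World frame = base frame: x ahead of the robot, y to its left, z up, the work surface at z = 0. Lengths are in mm, angles in rad, forces in N, time in s.
With the tool pointing down it reaches from about 225 to 875 mm from the base axis. Payload 3.4 kg.
Tool frame: the origin (TCP) lies midway between the tips of the shut fingers; the grasp point (between the pads) lies 19 mm behind it; z points along the fingers, y is the line along which they close (so a half turn about z gives the same grasp; the last joint's range is limited). The gripper opens to 85 mm and grips with 20 to 120 N. Pads are 22 mm wide; open, the fingers measure 114 mm over their backs; the gripper's body (76 mm by 85 mm) begins 54 mm behind the grasp point. The pads swing forward as they close: fully open they stand 13 mm farther back than shut.
Start: joints at [1.162, 0.276, 1.505, -0, 1.361, -0.121], TCP at [163.226, 551.38, 231.328] pointing down, gripper open.
Joint ranges: [-2.89, 2.89], [-0.75, 2.08], [0.22, 2.7], [-1.18, 4.32], [0.11, 2.71], [-2.7, 2.7]. Speed limits (rad/s): [2.57, 2.57, 3.14, 3.14, 3.14, 3.14].

### API

Orientations are given as a unit quaternion [w, x, y, z].
In Python, from plant import manip gives the robot as it stands. The module is installed in compiled form; this text tells all that it offers.
- The arm moves only by the shell command python3 -m crank 'ROWS' [OPENING] [FORCE]. ROWS is JSON, a list of rows, each a list of 2 entries, a list of its own where there are three numbers: the shift along the tool's x, y, z in m, then the turn, a rotation vector about the tool's x, y, z in degrees. A call has 1 to 12 rows; each row shifts and turns the commanded pose from where the row before left it, along the tool's axes as they then stand; what a row does not reach is not made up. A row lasts 1/10 s, in which the tool goes at most 50 mm and 8.59 degrees, less where a joint would pass 70% of its speed; a pose out of reach is approached as far as the arm can. A call with a gripper value outside its range is refused whole. OPENING is the finger opening in m, from 0 to 0.0854, set as the call begins (- or left out, the last holds). The fingers move at their own pace and stop on an object; FORCE is the grip in N (left out, the last holds). Time passes only in rows, so rows that do not move let the fingers close. It gives the time, the measured TCP pose, the force, the opening and the grip force at its end, in the units of the state.
- manip.get_state(): the state, without advancing time (a new reading comes with each control period).
- manip.grab_frame(name): name is "side" or "top"; returns the picture (384x512x3 uint8, red, green, blue); there is no depth.
- manip.camera_params(name): a dict with "fx", "fy", "cx", "cy" (pixels), "k1" (the pictures are not rectified: a ray, as slopes to the right and down, at radius r is drawn at 1 + k1 r^2 times it, then the intrinsics apply), "R" (3x3) and "t" (3): a world point X has camera coordinates R X + t. Camera axes: x right, y down, z forward; pixel columns grow to the right and rows downward; lengths in mm; the calibration is good to about 2 mm. A picture is of the moment at which its call begins. camera_params takes no time and is no camera call.
- manip.sign_off(): hands the job in; it is judged then, once.
The state is a dict: "time": time; "joints": joint angles; "qvel": joint speeds; "joint_efforts": joint torques, N m; "position": TCP position; "ee_rot": TCP orientation; "force": force on the tool from outside, world axes, zero at the start; "wrist_torque": the same for the moment, N m; "opening": finger opening in mm; "gripper_force": force on a finger pad.
Only numpy, scipy, OpenCV 4.12 (cv2) and the standard library are available. Lean on these libraries where they do the work, as an engineer would, in place of code of your own. Each camera call takes 0.05 s, during which the arm holds its last target. There are 200 camera calls.

### The job

A sherd section lies ready under the foot of the bonding press. While the safety catch still locks the lever up, turn the load dial on top of the ram until its pointer nose is in line with the index rib on the front of the collar under it; then flip the catch off by pressing its thumb piece all the way down, pull the lever forward as far as it goes so that the foot bears on the section, and keep it there: it springs back if let go, so finish while still holding it by its grip. Do not shift the section or disturb the other things on the bench.

Things in the scene. Friction and masses are not known exactly. Their poses are not given: they have to be found in the camera images.
- press: Grey bench press for bonding thin sections, fixed on the bench: foot plate 180 x 124 mm, column at the back, head top 160 mm above the bench. Origin on the bench under it; -x is its front (faces roughly to the robot), -y its right, z up ('press frame' below; mm). A steel ram passes through the head; on its top sit a round scale collar and the load dial.
- load_dial (a joint): Angle of the load dial in rad: 0 when its pointer nose is in line with the index rib (dark, raised, 12 x 3 mm, on a lug at the front, -x, of the scale collar under the dial). Clockwise from above raises it. Starts between -1.4 and -0.4, travels -1.7 to 0.8; stiff (0.07 N m), stays where left. It lowers the sprung foot 2 mm per rad, which sets the load.
- dial_grip (a point): Point on the dial's upright axis (press frame -20, 0, 205 with the lever up) where to grip it. A black knurled knob 33 mm in diameter, knurled from 182 to 214 mm above the bench, over a 49 mm skirt with the pointer nose (white line) and the 69 mm collar (top 178 mm). Dial and collar ride on the ram, 12 mm down when the lever is home.
- catch (a joint): Angle of the safety catch in rad: 0 = on (its hook blocks a tooth of the lever, which can then move only about 0.1 rad); grows as the thumb piece goes down and the hook rises; 0.8 = off, at its stop. Pivots about the press's y axis at press frame (-12, -58, 174), right of the head; stays where it is left. It takes 1 to 3 N at the thumb piece.
- catch_thumb (a point): Middle of the upper face of the thumb piece, a dark pad 13 x 18 mm, 29 mm from the catch's pivot; moves with the catch. On: press frame (-38, -58, 187); off: about (-37, -58, 165), 5 mm above head-top level, outside the head's side. A push straight down at press frame x = -40, y = -58 stays on the pad all the way.
- lever (a joint): Angle of the lever in rad: 0 = up (leaning 35 degrees back from upright), grows as the grip is pulled forward (press -x) and over, 1.2 = home at its stop (34 degrees forward of upright). Sprung: at the grip it pulls back with about 3 N at the start, 7 N at home, and returns to 0 when let go.
- lever_hinge (a point): Point on the lever's pivot axis (which runs along the press's y) in the plane of the grip's middle: press frame (55, -113.5, 135). The grip's middle runs on a circle of 115 mm radius about it.
- lever_grip: The lever's grip, a black ribbed sleeve 18 mm in diameter, 66 mm long, level along the press's y axis, free to spin on its pin, so a gripper need not turn with the lever. Origin: its middle, at press frame (121, -113.5, 229) when up, (-9, -113.5, 231) at home, highest (250) half-way.
- foot: The press foot under the head, a 24 mm rubber disc on a sprung stem; its origin is the centre of its underside. It comes down 12 mm over the lever's stroke, meets the section and is then pushed back against its spring (1.5 N/mm; about 9 N with dial and lever as asked).
- section: The work: a slice of sherd in a clear resin block 24 x 32 mm on a 28 x 46 mm glass slide, 11.5 mm high in all, loose in the shallow nest of the anvil under the foot. Origin: centre of its underside, 48 mm above the bench.
- glue_bottle: Bystander: white glue bottle with blue nozzle, 44 mm across, 125 mm high, origin at its underside; behind and to the left of the press.
- slide_box: Bystander: closed blue slide box, 92 x 145 x 40 mm, origin at its underside; to the right of the press.
- petri_dish: Bystander: glass dish, 57 mm across, 16 mm high, origin at its underside; to the left of the press.
Things that resemble listed ones, but are neither listed nor needed, are in the scene too. What is shaped like the section but blue or red is not meant.

How it is judged (in metres and radians):
On the way, in this order (a step that is already met when the one before it is completed fails the run):
1. the dial's nose is in line with the index rib (within 0.14 rad) with the catch still on and the lever up (value of joint load_dial between -0.14 and 0.14 rad and value of joint catch below 0.3 rad and value of joint lever below 0.15 rad), for 0.3 s.
2. the catch is flipped off, the lever still up and the dial still in line (value of joint load_dial between -0.14 and 0.14 rad and value of joint catch above 0.6 rad and value of joint lever below 0.15 rad), for 0.2 s.
3. the lever is held home by its grip and the foot bears on the section (value of joint catch above 0.6 rad and value of joint load_dial between -0.14 and 0.14 rad and value of joint lever above 1.1 rad and contact force between the fingers and lever_grip above 1.5 N and contact force between foot and section between 5 and 13 N), for 0.3 s.
At the end, for the whole second after the job is handed in: Lever at home (above 1.1 of 1.2 rad) with the fingers bearing on its grip by more than 1.5 N, catch off (above 0.6 rad), dial within 0.14 rad of the index rib, foot bearing on the section with 5 to 13 N; all this while the robot keeps holding (all of step 3); the arm keeps its last pose, push and grip.
It fails at once if the section is shifted by more than 6 mm (distance of section from where it was at the start of the episode above 0.006 m).
It fails at once if the glue bottle is moved by more than 30 mm (distance of glue_bottle from where it was at the start of the episode above 0.03 m).
It fails at once if the slide box is moved by more than 30 mm (distance of slide_box from where it was at the start of the episode above 0.03 m).
It fails at once if the petri dish is moved by more than 30 mm (distance of petri_dish from where it was at the start of the episode above 0.03 m).
It also fails if it takes over 48 s, if anything falls off the work surface, if the arm or the gripper's body presses on something with over 40 N, if the wrist force passes 120 N, or if a joint passes its speed limit or range.

## Working session

There is one attempt and no reset: what is moved stays moved. The work goes in short steps, Python scripts to look and compute and a shell command to move; the robot and the scene stay as the last step left them, time stands still between calls to the robot, and variables do not carry over. Pictures are saved under pics/ and viewed, at most 10 in all, crops included, and the job is handed in when it is done.

```bash
mkdir -p pics
python3 - <<'E'
from plant import manip
import cv2,numpy as np
for n in("side","top"):
    im=manip.grab_frame(n); cv2.imwrite(f"pics/{n}0.png",im[:,:,::-1])
    p=manip.camera_params(n); print(n,{k:np.round(v,3).tolist() for k,v in p.items()}, (-np.array(p["R"]).T@np.array(p["t"])).round())
s=manip.get_state(); print({k:np.round(v,3).tolist() for k,v in s.items()})
E
ls
```

```text
side {'fx': 407.637, 'fy': 407.637, 'cx': 254.819, 'cy': 197.059, 'k1': -0.09, 'R': [[-0.408, -0.913, 0.012], [-0.41, 0.171, -0.896], [0.816, -0.37, -0.444]], 't': [404.415, 267.566, 704.988]} [-301.  584.  548.]
top {'fx': 392.295, 'fy': 392.295, 'cx': 254.428, 'cy': 191.059, 'k1': -0.09, 'R': [[0.018, -1.0, 0.009], [-0.998, -0.018, -0.068], [0.068, -0.008, -0.998]], 't': [204.274, 467.0, 1103.618]} [ 387.  221. 1131.]
{'time': 0.1, 'joints': [1.162, 0.277, 1.506, 0.0, 1.361, -0.121], 'qvel': [-0.0, -0.0, -0.004, -0.001, 0.0, 0.0], 'joint_efforts': [0.003, -41.77, -24.64, 0.0, 0.006, -0.0], 'position': [163.029, 550.92, 230.541], 'ee_rot': [-0.0, 0.143, 0.99, -0.001], 'force': [0.417, -0.296, 0.437], 'wrist_torque': [-0.017, 0.003, 0.033], 'gripper_force': 0.0, 'opening': 85.275}
pics
```

View pics/side0.png

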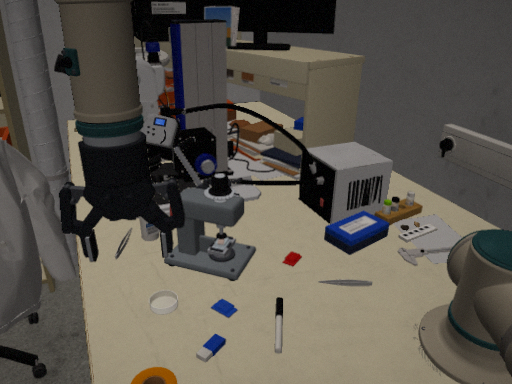

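View pics/top0.png

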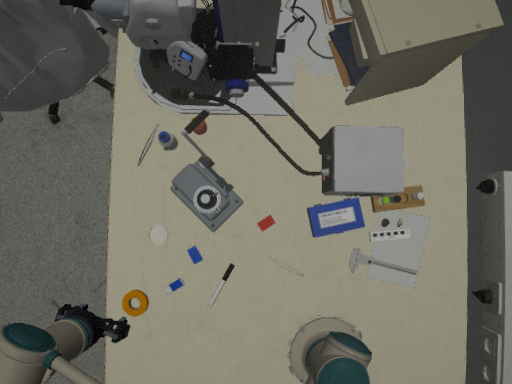

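The side view shows the press at about (210,235), with its dial at (220,183). In the top view the press is at (207,195), the dial at (208,198), and the lever runs back to a grip near (195,122), under or near the microscope and its lamp. I'll enlarge both.

Run:
```python
import cv2,numpy as np
a=cv2.imread("pics/top0.png")[90:240,140:270]; a=cv2.resize(a,None,fx=4,fy=4,interpolation=cv2.INTER_CUBIC)
cv2.imwrite("pics/topc.png",cv2.convertScaleAbs(a,alpha=1.5))
b=cv2.imread("pics/side0.png")[115:280,135:275]; b=cv2.resize(b,None,fx=3.6,fy=3.6,interpolation=cv2.INTER_CUBIC)
cv2.imwrite("pics/sidec.png",cv2.convertScaleAbs(b,alpha=1.7))
```

```text
(no output)
```

View pics/topc.png

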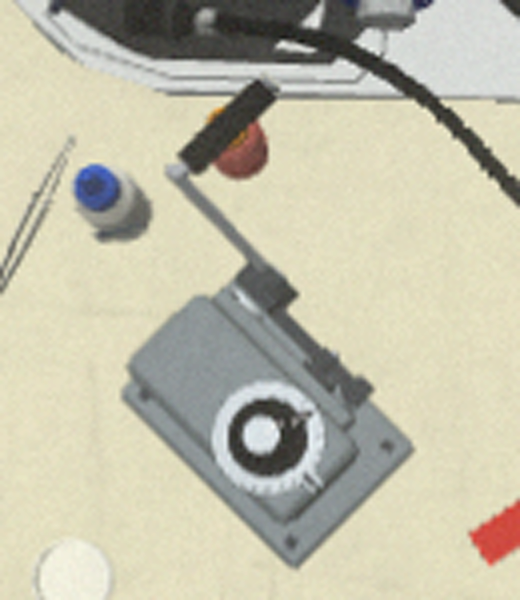

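View pics/sidec.png

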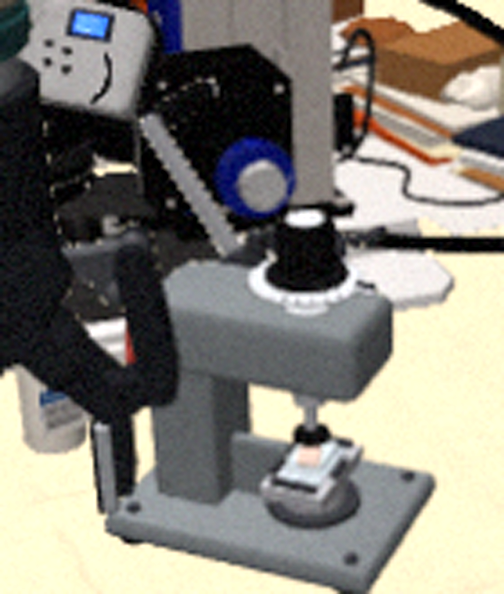

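The nose is at about crop (302,413) and the rib at about (311,481), around the collar centre (268,437). That puts the dial near -1.4 rad. The lever grip runs from crop (190,165) to (273,90). Next I'll fit the press pose and check how high the gooseneck is.

```bash
cat > h.py <<'E'
import numpy as np
from plant import manip
from scipy.optimize import least_squares
C={n:manip.camera_params(n) for n in("side","top")}
def proj(n,X):
    c=C[n]; X=np.atleast_2d(X)@np.array(c["R"]).T+np.array(c["t"]); s=X[:,:2]/X[:,2:]
    s=s*(1+c["k1"]*(s**2).sum(1,keepdims=True)); return s*[c["fx"],c["fy"]]+[c["cx"],c["cy"]]
def tri(a,b):
    f=lambda X:np.r_[proj("top",X)[0]-a,proj("side",X)[0]-b]
    r=least_squares(f,[450,300,200]); return r.x.round(),np.abs(r.fun).max().round(1)
def world(p,q):
    c,s=np.cos(p[2]),np.sin(p[2]); q=np.atleast_2d(q); return np.c_[p[0]+c*q[:,0]-s*q[:,1],p[1]+s*q[:,0]+c*q[:,1],q[:,2]]
E
cat > fit.py <<'E'
from h import *
T=lambda x,y:(140+x/4-.4,90+y/4-.4); S=lambda x,y:(135+x/3.6-.4,115+y/3.6-.4)
obs=[("top",(-20,0,216),T(263,436)),("top",(-20,0,178),T(268,437)),("top",(121,-146.5,229),T(273,90)),("top",(121,-80.5,229),T(190,165)),
("top",(-38,-58,187),T(358,387)),
("side",(-20,0,216),S(307,216)),("side",(-20,0,178),S(302,284))]
f=lambda p:np.concatenate([proj(n,world(p,q))[0]-o for n,q,o in obs])
r=least_squares(f,[340,330,.85],loss="soft_l1"); p=r.x; print(p,np.degrees(p[2])); print(f(p).reshape(-1,2).round(1))
np.save("p.npy",p)
for k,q in dict(dial=(-20,0,205),thumb=(-40,-58,187),grip=(121,-113.5,229),home=(-9,-113.5,231),mid=(55,-113.5,250)).items(): print(k,world(p,q).round(1))
for q in [(-58,0,179),(-90,-62,12),(-90,62,12),(90,62,12)]: print(q,((proj("top",world(p,q))[0]-[140,90]+.4)*4).round(), ((proj("side",world(p,q))[0]-[135,115]+.4)*3.6).round())
# nose angle
for nm,px,z in(("nose",T(302,413),182),("rib",T(311,481),179)):
    g=least_squares(lambda v:proj("top",[v[0],v[1],z])[0]-px,[p[0],p[1]]).x
    c=world(p,(-20,0,z))[0,:2]; d=g-c; print(nm,np.hypot(*d),np.degrees(np.arctan2(d[1],d[0]))%360)
print("goose",tri((200,97),(185,108)),tri((183,93),(170,182)),"box",tri((237,85),(205,163)))
E
python3 fit.py
```

```text
[444.71812176 344.90412303   0.78847717] 45.176413883632655
[[-0.9 -0.4]
 [-0.3  0.1]
 [-0.2 -0.7]
 [ 0.1 -0.2]
 [-0.7  1.1]
 [ 0.6  0.3]
 [ 2.5 -2. ]]
dial [[430.6 330.7 205. ]]
thumb [[457.7 275.6 187. ]]
grip [[610.5 350.7 229. ]]
home [[518.9 258.5 231. ]]
mid [[564.  303.9 250. ]]
(-58, 0, 179) [310. 482.] [371. 286.]
(-90, -62, 12) [424. 459.] [455. 485.]
(-90, 62, 12) [298. 580.] [382. 595.]
(90, 62, 12) [125. 399.] [116. 528.]
nose 26.238707201437318 305.0163384305942
rib 37.93930620886008 226.83028045028212
goose (array([645., 338., 306.]), np.float64(1.3)) (array([715., 395.,  96.]), np.float64(6.3)) box (array([738., 267., 120.]), np.float64(0.9))
```

The fit holds: yaw is 45.2°, residuals are about 1 px on the fitted top-view points, and the rib lands where predicted. The nose is at 305° against the rib at 225°, so the dial needs about 80° clockwise. The gooseneck may hang over the grip, so I'll check that before planning the reach.

Run:
```python
from h import *
import cv2
a=cv2.imread("pics/top0.png"); b=cv2.imread("pics/side0.png")
a=cv2.convertScaleAbs(cv2.resize(a[40:140,150:283],None,fx=3,fy=3,interpolation=2),alpha=1.7); b=cv2.convertScaleAbs(cv2.resize(b[60:220,130:263],None,fx=3,fy=3,interpolation=2),alpha=1.8)
cols=[(0,0,255),(0,255,0),(255,0,255),(0,255,255)]
for px,c in zip([(183,94),(200,97),(222,101),(245,111)],cols):
    cv2.circle(a,tuple(int((u-o)*3) for u,o in zip(px,(150,40))),4,c,1)
    for z in range(100,500,25):
        g=least_squares(lambda v:proj("top",[v[0],v[1],z])[0]-px,[600,350]).x; s=proj("side",[*g,z])[0]
        q=tuple(int((u-o)*3) for u,o in zip(s,(130,60))); cv2.circle(b,q,2,c,-1)
        if z%100==0: cv2.putText(b,str(z),q,0,.35,c)
        if z in(200,300,400): print(px,z,g.round())
out=np.zeros((480,800,3),np.uint8); out[:300,:399]=a; out[:480,401:800]=b; cv2.imwrite("pics/epi.png",out)
```

```text
(183, 94) 200 [684. 392.]
(183, 94) 300 [652. 374.]
(183, 94) 400 [620. 356.]
(200, 97) 200 [677. 351.]
(200, 97) 300 [646. 337.]
(200, 97) 400 [615. 323.]
(222, 101) 200 [668. 297.]
(222, 101) 300 [638. 289.]
(222, 101) 400 [608. 281.]
(245, 111) 200 [644. 240.]
(245, 111) 300 [617. 238.]
(245, 111) 400 [589. 236.]
```

View pics/epi.png

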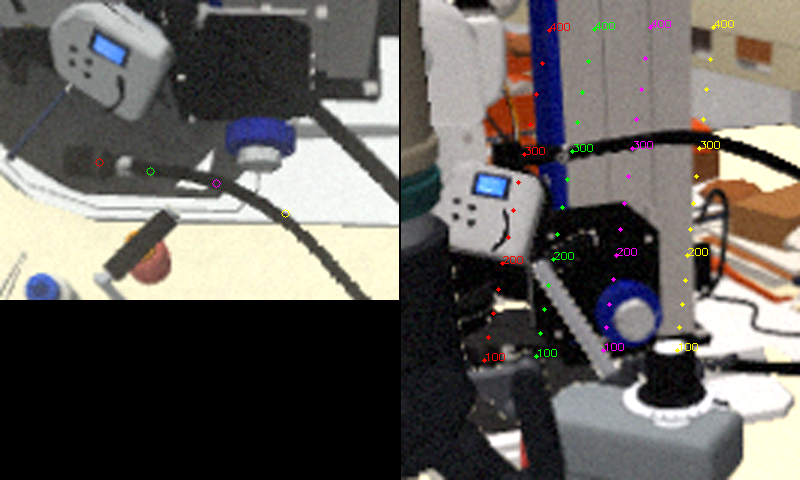

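The gooseneck passes at z≈300 mm, just behind and above the grip when the lever is up. I'll therefore take the lever with the tool tilted about 45°, coming from the front and slightly inboard. The dial comes first.

```bash
cat > d.py <<'E'
# usage: d.py pressx pressy pressz tilt_deg closing_dir_deg(press frame): shift (tool mm) and turn (deg) to target TCP
from h import *; import sys
from scipy.spatial.transform import Rotation as Ro
p=np.load("p.npy"); s=manip.get_state(); q=s["ee_rot"]; R=Ro.from_quat(q,scalar_first=True)
x,y,z,t,a=map(float,sys.argv[1:6]); T=world(p,(x,y,z))[0]
a=p[2]+np.radians(a); yv=np.array([np.cos(a),np.sin(a),0]); zv=np.array([0,0,-1.]); 
G=Ro.from_matrix(np.c_[np.cross(yv,zv),yv,zv])
G=G*Ro.from_euler("x",t,degrees=True)
best=min((( R.inv()*G*Ro.from_euler("z",k)).as_rotvec(degrees=True) for k in(0,np.pi)),key=np.linalg.norm)
print("shift",R.inv().apply(T-s["position"]).round(1),"turn",best.round(1),"tool z",R.apply([0,0,1]).round(3),"y",R.apply([0,1,0]).round(3))
d=np.array(s["position"])-[p[0],p[1],0]; c,n=np.cos(p[2]),np.sin(p[2])
print("press pos",np.round([c*d[0]+n*d[1],-n*d[0]+c*d[1],d[2]],1),"t",s["time"],"q",np.round(s["joints"],2),"F",np.round(s["force"],1),"op",s["opening"],"gf",s["gripper_force"])
E
python3 d.py -20 0 270 0 28.4
```

```text
shift [-319.1 -135.2  -39.3] turn [-0.1 -0.  -0.1] tool z [-0.001 -0.001 -1.   ] y [ 0.284  0.959 -0.002]
press pos [-52.4 345.  230.5] t 0.1 q [ 1.16  0.28  1.51  0.    1.36 -0.12] F [ 0.4 -0.3  0.4] op 85.27485783091471 gf 0.0
```

```bash
python3 -m crank '[[[0,0,-0.02],[0,0,0]],[[0,0,-0.02],[0,0,0]],[[-0.032,-0.0135,0],[0,0,0]],[[-0.032,-0.0135,0],[0,0,0]],[[-0.032,-0.0135,0],[0,0,0]],[[-0.032,-0.0135,0],[0,0,0]],[[-0.032,-0.0135,0],[0,0,0]],[[-0.032,-0.0135,0],[0,0,0]],[[-0.032,-0.0135,0],[0,0,0]],[[-0.032,-0.0135,0],[0,0,0]],[[-0.032,-0.0135,0],[0,0,0]],[[-0.031,-0.0135,0],[0,0,0]]]' 0.060; python3 -m crank '[[[0,0,0],[0,0,0]],[[0,0,0],[0,0,0]],[[0,0,0],[0,0,0]]]'; python3 d.py -20 0 188 0 28.4
python3 - <<'E'
from plant import manip
import cv2
im=cv2.convertScaleAbs(manip.grab_frame("side")[60:260,130:330,::-1],alpha=1.7); im2=cv2.convertScaleAbs(manip.grab_frame("top")[120:260,140:280,::-1],alpha=1.6)
cv2.imwrite("pics/a1.png",cv2.hconcat([cv2.resize(im,(400,400),interpolation=2),cv2.resize(im2,(400,400),interpolation=2)]))
E
```

```text
time: 1.3
position: [431.6, 330.2, 270.9]
ee_rot: [-0.0, 0.143, 0.99, -0.0]
force: [-0.0, 0.7, 0.8]
opening: 60.0
gripper_force: 0.0
time: 1.6
position: [429.9, 331.8, 271.0]
ee_rot: [-0.001, 0.143, 0.99, 0.0]
force: [0.7, 0.7, 0.5]
opening: 59.8
gripper_force: 0.0
shift [-1.  -0.8 83. ] turn [-0.  -0.1 -0. ] tool z [-0.001  0.    -1.   ] y [ 0.283  0.959 -0.   ]
press pos [-19.7   1.2 271. ] t 1.6 q [ 0.53  0.21  1.5   0.    1.43 -0.76] F [0.7 0.7 0.5] op 59.834394491470135 gf 0.0
```

View pics/a1.png

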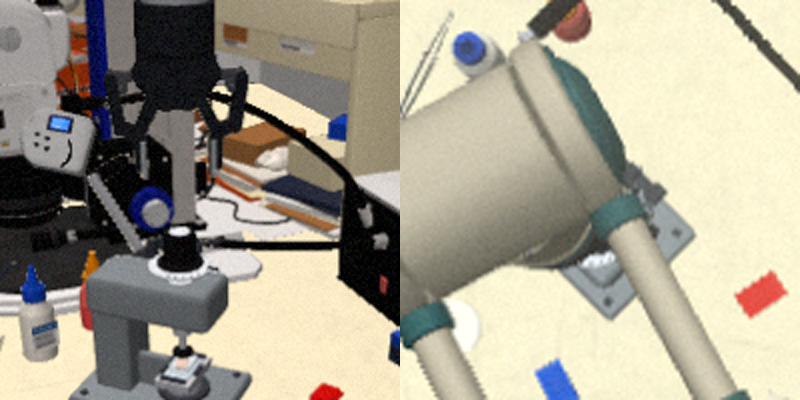

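The gripper sits centred over the knob: in the left half the fingers are at (125,150) and (215,150), with the knob at (180,240). Next I'll go down and grip.

```bash
python3 -m crank '[[[0,-0.001,0.02],[0,0,0]],[[-0.001,0,0.02],[0,0,0]],[[0,0,0.02],[0,0,0]],[[0,0,0.012],[0,0,0]],[[0,0,0.009],[0,0,0]],[[0,0,0],[0,0,0]]]'; python3 d.py -20 0 188 0 28.4;  python3 -m crank '[[[0,0,0],[0,0,0]],[[0,0,0],[0,0,0]],[[0,0,0],[0,0,0]],[[0,0,0],[0,0,0]],[[0,0,0],[0,0,0]],[[0,0,0],[0,0,0]]]' 0.02 40
```

```text
time: 2.3
position: [430.7, 330.2, 189.4]
ee_rot: [-0.001, 0.143, 0.99, -0.001]
force: [0.4, -0.0, 0.1]
opening: 59.7
gripper_force: 0.0
shift [0.2 0.5 1.4] turn [-0.1 -0.1 -0. ] tool z [-0.002 -0.001 -1.   ] y [ 0.283  0.959 -0.001]
press pos [-20.3  -0.4 189.4] t 2.3 q [ 0.53  0.26  1.64  0.    1.25 -0.76] F [ 0.4 -0.   0.1] op 59.73580300761137 gf 0.0
time: 2.9
position: [432.4, 331.6, 191.7]
ee_rot: [0.001, 0.144, 0.99, 0.002]
force: [0.0, 5.1, 5.2]
opening: 31.6
gripper_force: 40.2
```

```bash
python3 -m crank '[[[0,0,0],[0,0,7]],[[0,0,0],[0,0,8]],[[0,0,0],[0,0,8]],[[0,0,0],[0,0,8]],[[0,0,0],[0,0,8]],[[0,0,0],[0,0,8]],[[0,0,0],[0,0,8]],[[0,0,0],[0,0,8]],[[0,0,0],[0,0,8]],[[0,0,0],[0,0,7]],[[0,0,0],[0,0,2]],[[0,0,0],[0,0,0]]]'; python3 d.py -20 0 188 0 -51.6; python3 -m crank '[[[0,0,0],[0,0,0]],[[0,0,0],[0,0,0]],[[0,0,0],[0,0,0]]]' 0.06;python3 -m crank '[[[0,0,-0.02],[0,0,0]],[[0,0,-0.02],[0,0,0]],[[0,0,-0.02],[0,0,0]],[[0,0,-0.02],[0,0,0]],[[0,0,-0.02],[0,0,0]],[[0,0,0],[0,0,0]]]'
```

```text
time: 4.1
position: [431.6, 331.1, 191.7]
ee_rot: [-0.001, 0.746, 0.666, 0.001]
force: [-1.2, 3.9, 6.4]
opening: 31.5
gripper_force: 40.3
shift [-0.5 -0.9  3.7] turn [ 0.1 -0.2 -0.1] tool z [ 0.001  0.003 -1.   ] y [ 0.994 -0.114  0.001]
press pos [-19.   -0.4 191.7] t 4.1 q [0.53 0.25 1.64 0.   1.25 0.64] F [-1.2  3.9  6.4] op 31.490892458268632 gf 40.287301037460566
time: 4.4
position: [431.1, 329.3, 189.7]
ee_rot: [0.0, 0.746, 0.666, -0.001]
force: [0.3, 0.0, -0.4]
opening: 60.0
gripper_force: 0.0
time: 5.0
position: [432.7, 330.4, 292.6]
ee_rot: [0.001, 0.746, 0.666, 0.002]
force: [0.6, -0.1, 0.1]
opening: 59.8
gripper_force: 0.0
```

```bash
python3 -m crank '[[[0.016,-0.024,0],[0,0,0]],[[0.016,-0.024,0],[0,0,0]],[[0.016,-0.024,0],[0,0,0]],[[0.016,-0.024,0],[0,0,0]],[[0.016,-0.024,0],[0,0,0]],[[0.016,-0.024,0],[0,0,0]],[[0.016,-0.024,0],[0,0,0]],[[0.016,-0.024,0],[0,0,0]],[[0,0,0],[0,0,0]]]'
python3 - <<'E'
from plant import manip
import cv2,numpy as np
f=lambda n:np.mean([manip.grab_frame(n).astype(float) for _ in range(4)],0)
im=cv2.convertScaleAbs(f("side")[150:215,190:255,::-1],alpha=1.7); im2=cv2.convertScaleAbs(f("top")[175:225,183:233,::-1],alpha=1.3)
cv2.imwrite("pics/a2.png",cv2.hconcat([cv2.resize(im,(400,400),interpolation=2),cv2.resize(im2,(400,400),interpolation=2)]))
E
```

```text
time: 5.9
position: [252.4, 480.1, 288.6]
ee_rot: [-0.0, 0.745, 0.667, -0.001]
force: [0.3, -0.4, 0.2]
opening: 59.9
gripper_force: 0.0
```

View pics/a2.png

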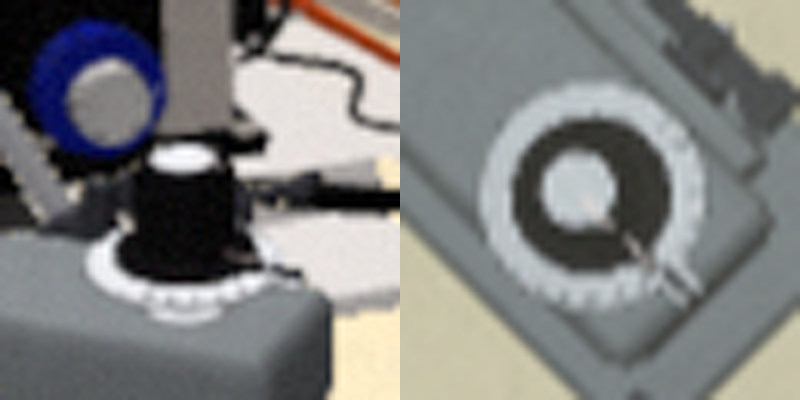

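In the top crop the white nose line ends at about (655,265) and the dark rib is at about (678,283), so they look nearly in line. I'll put a number on it.

Run:
```python
from h import *
p=np.load("p.npy"); f=lambda q:((proj("top",world(p,q))[0]-[183,175]+.44)*8+[400,0]-4).round(1)
print("axis182",f((-20,0,182)),"axis178",f((-20,0,178)),"rib38",f((-58,0,179)))
for d in(-12,-8,-4,0,4,8):
    a=np.radians(180-d); print(d,[f((-20+r*np.cos(a),r*np.sin(a),182)) for r in(20,24.5,28)])
```

```text
axis182 [584.2 190.6] axis178 [585.7 191.3] rib38 [671.9 281. ]
-12 [array([638.8, 227.5]), array([651.1, 235.7]), array([660.6, 242.2])]
-8 [array([636.1, 231.2]), array([647.7, 240.3]), array([656.8, 247.4])]
-4 [array([633.1, 234.7]), array([644.1, 244.7]), array([652.7, 252.4])]
0 [array([629.9, 238.1]), array([640.1, 248.7]), array([648.2, 257.1])]
4 [array([626.4, 241.1]), array([635.9, 252.5]), array([643.3, 261.4])]
8 [array([622.8, 244. ]), array([631.5, 256. ]), array([638.2, 265.4])]
```

The nose reads +2° to +6° by eye. A polar profile from the averaged image is quick and will settle it.

Run:
```python
from h import *
import cv2
p=np.load("p.npy"); im=np.mean([manip.grab_frame("top").astype(float) for _ in range(12)],0).mean(2)
def samp(q,o): u=proj("top",world(p,q))+o; return cv2.remap(im.astype(np.float32),u[:,0].astype(np.float32)[None],u[:,1].astype(np.float32)[None],cv2.INTER_LINEAR)[0]
th=np.radians(np.arange(0,360,3))
ring=lambda r,z,t=th:np.c_[-20-r*np.cos(t),r*np.sin(t),0*t+z]
# offset maximising collar (r 29..33) white minus outside (37..41 at 176)
best=max(((samp(ring(31,178),[a,b]).mean()-samp(ring(38,178),[a,b]).mean()-samp(ring(21,181),[a,b]).mean()),a,b) for a in np.arange(-2,2.1,.2) for b in np.arange(-2,2.1,.2)); o=np.array(best[1:]); print(best)
D=np.arange(-24,26,3); t=np.radians(D); print("deg    ",D)
for r,z in((18,183),(20,183),(22,182),(24,182),(26,182),(28,182),(30,181),(34,180),(36,180),(38,180),(40,180)): print(r,samp(ring(r,z,t),o).round().astype(int))
```

```text
(np.float32(2.4052658), np.float64(0.39999999999999947), np.float64(-0.2000000000000004))
deg     [-24 -21 -18 -15 -12  -9  -6  -3   0   3   6   9  12  15  18  21  24]
18 [41 42 42 42 41 41 41 44 53 68 74 64 53 41 40 40 39]
20 [43 43 43 43 42 42 41 49 69 88 84 68 52 44 41 41 40]
22 [ 45  48  49  50  43  45  47  44  61  84 104  83  59  48  45  43  52]
24 [ 89  87  84  85  87  82  72  71  74  80  88  83  72  78  88  99 104]
26 [135 142 144 135 133 139 125 109  91  94 100 100 109 120 128 135 143]
28 [154 153 152 152 152 149 150 138 114  95  99 109 123 143 151 151 148]
30 [152 152 148 149 150 149 143 134 124 108 106 116 121 137 150 150 146]
34 [125 124 118 115 125 134 136 114  86  99 123 127 128 119 121 126 125]
36 [105 102 103 100 105 119 131 109  84 101 114  94 106 107 106 109 107]
38 [102 102 101 100  99 103 126 114  82  99 118 100  99  99 100 100 100]
40 [102 100  98  95  93 100 123 115  92 107 109  92  93  95  96  98  99]
```

The rib reads about +0.5° and the nose about +5°. That puts the dial at about +0.08 rad: inside the tolerance, but with little margin. I'll regrip and trim it by -4.5°.

```bash
python3 -m crank '[[[-0.016,0.024,0],[0,0,0]],[[-0.016,0.024,0],[0,0,0]],[[-0.016,0.024,0],[0,0,0]],[[-0.016,0.024,0],[0,0,0]],[[-0.016,0.024,0],[0,0,0]],[[-0.016,0.024,0],[0,0,0]],[[-0.016,0.024,0],[0,0,0]],[[-0.016,0.024,0],[0,0,0]],[[0,0,0],[0,0,0]],[[0,0,0],[0,0,0]]]'; python3 d.py -20 0 190 0 -51.6
```

```text
time: 7.9
position: [431.5, 330.0, 290.2]
ee_rot: [-0.0, 0.746, 0.665, -0.0]
force: [0.2, -0.3, -0.6]
opening: 60.2
gripper_force: 0.0
shift [  0.6  -0.9 100.2] turn [-0.  -0.  -0.1] tool z [-0.001  0.    -1.   ] y [ 0.993 -0.114 -0.001]
press pos [-19.9  -1.2 290.2] t 7.9 q [0.52 0.2  1.46 0.   1.48 0.64] F [ 0.2 -0.3 -0.6] op 60.17064654133755 gf 0.0
```

```bash
python3 -m crank '[[[0,0,0.02],[0,0,0]],[[0,0,0.02],[0,0,0]],[[0,0,0.02],[0,0,0]],[[0,0,0.02],[0,0,0]],[[0,0,0.012],[0,0,0]],[[0,0,0.006],[0,0,0]],[[0,0,0],[0,0,0]]]'; python3 -m crank '[[[0,0,0],[0,0,0]],[[0,0,0],[0,0,0]],[[0,0,0],[0,0,0]],[[0,0,0],[0,0,0]],[[0,0,0],[0,0,0]],[[0,0,0],[0,0,-1.5]],[[0,0,0],[0,0,-1.5]],[[0,0,0],[0,0,-1.5]],[[0,0,0],[0,0,0]],[[0,0,0],[0,0,0]]]' 0.02 40; python3 -m crank '[[[0,0,0],[0,0,0]],[[0,0,0],[0,0,0]],[[0,0,0],[0,0,0]],[[0,0,0],[0,0,0]],[[0,0,-0.02],[0,0,0]],[[0,0,-0.02],[0,0,0]],[[0,0,-0.02],[0,0,0]],[[0,0,0],[0,0,0]],[[0,0,0],[0,0,0]]]' 0.06; python3 d.py -40 -58 220 0 -90
```

```text
time: 8.6
position: [430.8, 330.4, 191.9]
ee_rot: [-0.0, 0.746, 0.666, -0.0]
force: [0.3, -0.3, -0.6]
opening: 60.7
gripper_force: 0.0
time: 9.6
position: [431.7, 330.6, 193.6]
ee_rot: [-0.0, 0.719, 0.695, 0.001]
force: [-1.8, 1.2, 6.7]
opening: 31.5
gripper_force: 39.9
time: 10.5
position: [431.4, 330.1, 252.0]
ee_rot: [0.0, 0.719, 0.695, 0.0]
force: [0.3, -0.4, 0.0]
opening: 59.7
gripper_force: 0.0
shift [-53.5  28.1  32. ] turn [ 0.  -0.  42.8] tool z [ 0.  0. -1.] y [ 0.999 -0.035  0.   ]
press pos [-19.9  -1.  252. ] t 10.5 q [0.53 0.22 1.54 0.   1.39 0.56] F [ 0.3 -0.4  0. ] op 59.74465747025062 gf 0.0
```

```bash
python3 -m crank '[[[-0.018,0.009,0],[0,0,0]],[[-0.018,0.009,0],[0,0,0]],[[-0.0175,0.010,0],[0,0,0]],[[0,0,0],[0,0,7.1]],[[0,0,0],[0,0,7.1]],[[0,0,0],[0,0,7.1]],[[0,0,0],[0,0,7.1]],[[0,0,0],[0,0,7.1]],[[0,0,0],[0,0,7.3]],[[0,0,0],[0,0,0]],[[0,0,0],[0,0,0]]]' 0.0; python3 d.py -41 -58 192 0 -90
python3 - <<'E'
from plant import manip
import cv2
im=cv2.convertScaleAbs(manip.grab_frame("side")[110:230,150:270,::-1],alpha=1.8)
cv2.imwrite("pics/a3.png",cv2.resize(im,(600,600),interpolation=2))
E
```

```text
time: 11.6
position: [457.1, 275.5, 251.1]
ee_rot: [-0.0, 0.923, 0.386, -0.001]
force: [0.3, 0.1, -0.5]
opening: -0.3
gripper_force: 0.0
shift [-0.3  0.3 59.1] turn [-0.   0.1  0.2] tool z [-0.002 -0.001 -1.   ] y [ 0.711 -0.703 -0.001]
press pos [-40.6 -57.7 251.1] t 11.6 q [0.41 0.2  1.55 0.   1.39 1.19] F [ 0.3  0.1 -0.5] op -0.2769112499385652 gf 0.0
```

View pics/a3.png

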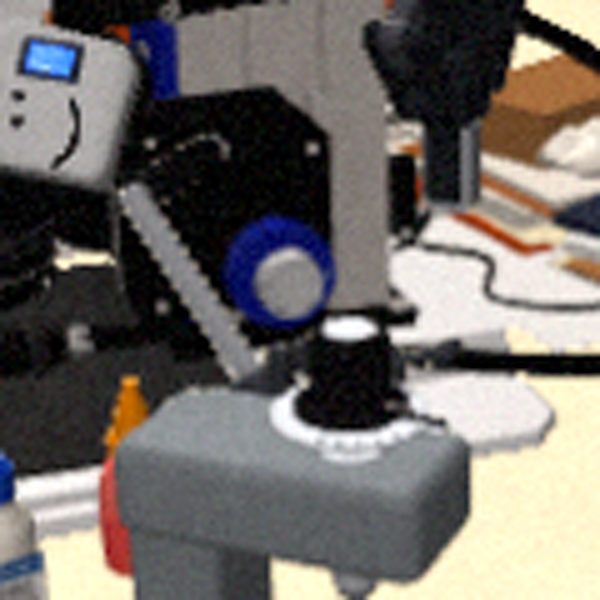

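The shut fingertips are at (455,210), past the head and above the catch as intended. Now I'll press it down and watch the force.

```bash
python3 -m crank '[[[0,0,0.02],[0,0,0]],[[0,0,0.02],[0,0,0]],[[0,0,0.015],[0,0,0]],[[0,0,0.006],[0,0,0]],[[0,0,0.006],[0,0,0]],[[0,0,0.005],[0,0,0]],[[0,0,0],[0,0,0]]]'; python3 -m crank '[[[0,0,0.005],[0,0,0]],[[0,0,0.004],[0,0,0]],[[0,0,0.003],[0,0,0]],[[0,0,0],[0,0,0]]]';python3 -m crank '[[[0,0,0.002],[0,0,0]],[[0,0,0],[0,0,0]]]'
```

```text
time: 12.35
position: [457.8, 275.8, 180.2]
ee_rot: [-0.0, 0.923, 0.384, 0.0]
force: [0.1, 0.2, -0.9]
opening: 0.0
gripper_force: 0.0
time: 12.75
position: [458.1, 276.1, 168.3]
ee_rot: [-0.0, 0.923, 0.384, 0.001]
force: [0.6, -0.6, 1.9]
opening: 0.2
gripper_force: 0.4
time: 12.95
position: [457.9, 275.9, 166.7]
ee_rot: [-0.0, 0.923, 0.384, 0.0]
force: [0.1, 1.3, 3.1]
opening: -0.1
gripper_force: 1.0
```

```bash
python3 -m crank '[[[0,0,0.002],[0,0,0]],[[0,0,0],[0,0,0]]]';python3 -m crank '[[[0,0,0.002],[0,0,0]],[[0,0,0],[0,0,0]],[[0,0,0],[0,0,0]]]'
```

```text
time: 13.15
position: [458.0, 276.0, 166.3]
ee_rot: [-0.0, 0.923, 0.384, 0.001]
force: [-1.1, -0.6, 11.2]
opening: -0.1
gripper_force: 5.5
time: 13.45
position: [458.2, 276.0, 165.9]
ee_rot: [-0.0, 0.923, 0.384, 0.002]
force: [-3.3, -2.0, 19.4]
opening: -0.1
gripper_force: 9.8
```

The catch is at its stop: the tip stands at z=166 and the force rises to 19 N. Next I'll lift, turn -90° and tilt for the lever.

```bash
python3 -m crank '[[[0,0,-0.02],[0,0,0]],[[0,0,-0.025],[0,0,0]],[[0,0,-0.025],[0,0,0]],[[0,0,-0.025],[0,0,0]],[[0,0,-0.025],[0,0,0]],[[0,0,0],[0,0,-8]],[[0,0,0],[0,0,-8.2]],[[0,0,0],[0,0,-8.2]],[[0,0,0],[0,0,-8.2]],[[0,0,0],[0,0,-8.2]],[[0,0,0],[0,0,-8.2]],[[0,0,0],[0,0,-8.2]]]'; python3 -m crank '[[[0,0,0],[0,0,-8.2]],[[0,0,0],[0,0,-8.2]],[[0,0,0],[0,0,-8.2]],[[0,0,0],[0,0,-8.2]],[[0,0,0],[-7.5,0,0]],[[0,0,0],[-7.5,0,0]],[[0,0,0],[-7.5,0,0]],[[0,0,0],[-7.5,0,0]],[[0,0,0],[-7.5,0,0]],[[0,0,0],[-7.5,0,0]],[[0,0,0],[0,0,0]],[[0,0,0],[0,0,0]]]' 0.06; python3 d.py 63.7 -102 286.3 -45 0
```

```text
time: 14.65
position: [456.8, 275.3, 281.5]
ee_rot: [-0.001, 0.624, 0.781, -0.001]
force: [-0.1, -0.0, 0.6]
opening: 0.2
gripper_force: 0.0
time: 15.85
position: [456.7, 276.8, 281.8]
ee_rot: [0.138, 0.353, 0.86, 0.341]
force: [0.7, -0.5, 1.0]
opening: 60.2
gripper_force: 0.0
shift [-46.   78.6  67.3] turn [-1.8 -0.4 -0. ] tool z [ 0.478  0.49  -0.729] y [0.514 0.517 0.684]
press pos [-39.9 -56.4 281.8] t 15.85 q [ 0.1  -0.12  2.08  0.74  0.71 -1.15] F [ 0.7 -0.5  1. ] op 60.19642877069824 gf 0.0
```

```bash
python3 -m crank '[[[-0.0075,0.013,0.011],[0,0,0]],[[-0.0075,0.013,0.011],[0,0,0]],[[-0.0075,0.013,0.011],[0,0,0]],[[-0.0075,0.013,0.011],[-0.9,0,0]],[[-0.0075,0.013,0.011],[-0.9,0,0]],[[-0.0075,0.013,0.011],[0,0,0]],[[0,0,0],[0,0,0]],[[0,0,0],[0,0,0]]]' 0.05; python3 d.py 134.4 -102 215.6 -45 0
python3 - <<'E'
from h import *
print(tri((187,57),(158,128)))
import cv2
im=cv2.convertScaleAbs(manip.grab_frame("side")[60:220,110:270,::-1],alpha=2)
im2=cv2.convertScaleAbs(manip.grab_frame("top")[40:240,130:330,::-1],alpha=1.6)
cv2.imwrite("pics/a4.png",cv2.hconcat([cv2.resize(im,(400,400),interpolation=2),cv2.resize(im2,(400,400),interpolation=2)]))
E
```

```text
time: 16.65
position: [560.3, 319.0, 287.6]
ee_rot: [0.143, 0.35, 0.855, 0.355]
force: [-0.8, -0.1, -0.7]
opening: 50.0
gripper_force: 0.0
shift [ -2.5  -0.6 101.3] turn [ 0.  -0.5  0.1] tool z [ 0.493  0.508 -0.707] y [0.497 0.502 0.708]
press pos [  63.1 -100.3  287.6] t 16.65 q [ 0.17  0.05  1.92  0.78  0.64 -1.14] F [-0.8 -0.1 -0.7] op 49.99402402810611 gf 0.0
(array([768., 384., 227.]), np.float64(1.3))
```

View pics/a4.png

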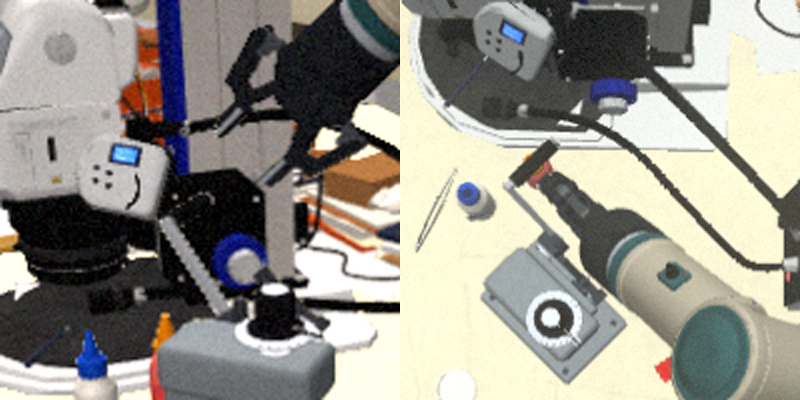

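The tilted gripper is below and in front of the gooseneck, lined up with the lever grip at right-hand (535,165), and the nose points at the rib. I'll advance and grip.

```bash
python3 -m crank '[[[-0.0005,0,0.02],[0,0,0]],[[-0.0005,0,0.02],[0,0,0]],[[-0.0005,0,0.02],[0,0,0]],[[-0.0005,0,0.018],[0,0,0]],[[0,-0.0005,0.014],[0,0,0]],[[0,0,0.008],[0,0,0]],[[0,0,0],[0,0,0]],[[0,0,0],[0,0,0]]]'; python3 d.py 134.4 -102 215.6 -45 0; python3 -m crank '[[[0,0,0],[0,0,0]],[[0,0,0],[0,0,0]],[[0,0,0],[0,0,0]],[[0,0,0],[0,0,0]],[[0,0,0],[0,0,0]],[[0,0,0],[0,0,0]]]' 0.0 60; python3 d.py 134.4 -102 215.6 -45 0
```

```text
time: 17.55
position: [610.8, 367.6, 217.5]
ee_rot: [0.144, 0.35, 0.854, 0.356]
force: [-0.5, 0.1, -0.4]
opening: 49.9
gripper_force: 0.0
shift [-0.2 -0.5  2.2] turn [ 0.1 -0.4  0.1] tool z [ 0.495  0.507 -0.706] y [0.496 0.502 0.709]
press pos [ 133.2 -101.8  217.5] t 17.55 q [ 0.25  0.22  1.91  0.93  0.48 -1.28] F [-0.5  0.1 -0.4] op 49.87578556503644 gf 0.0
time: 18.15
position: [611.9, 368.1, 219.3]
ee_rot: [0.145, 0.35, 0.854, 0.357]
force: [-0.9, 1.8, 6.0]
opening: 16.2
gripper_force: 58.6
shift [ 0.2 -2.6  2.7] turn [ 0.3 -0.3  0.1] tool z [ 0.497  0.508 -0.704] y [0.494 0.5   0.711]
press pos [ 134.3 -102.3  219.3] t 18.15 q [ 0.25  0.22  1.91  0.93  0.47 -1.28] F [-0.9  1.8  6. ] op 16.23388393374048 gf 58.59618902206421
```

The grip is held: opening 16.2 mm at 59 N. Now I'll compute the arc in tool axes.

Run:
```python
import numpy as np
a=np.radians(35)-np.arange(0,1.2001,0.06); P=115*np.c_[np.sin(a),np.cos(a)]; d=np.diff(P,axis=0)
print(np.c_[(d[:,0]+d[:,1]),(d[:,0]-d[:,1])].__mul__(.7071).round(1).tolist())
```

```text
[[-1.4, -6.8], [-1.8, -6.7], [-2.2, -6.5], [-2.6, -6.4], [-3.0, -6.2], [-3.3, -6.0], [-3.7, -5.8], [-4.0, -5.6], [-4.4, -5.3], [-4.7, -5.1], [-5.0, -4.8], [-5.2, -4.5], [-5.5, -4.2], [-5.7, -3.8], [-6.0, -3.5], [-6.2, -3.1], [-6.3, -2.7], [-6.5, -2.3], [-6.6, -1.9], [-6.7, -1.5]]
```

```bash
python3 -m crank '[[[0,-0.0014,-0.0068],[0,0,0]],[[0,-0.0018,-0.0067],[0,0,0]],[[0,-0.0022,-0.0065],[0,0,0]],[[0,-0.0026,-0.0064],[0,0,0]],[[0,-0.003,-0.0062],[0,0,0]],[[0,-0.0033,-0.006],[0,0,0]],[[0,0,0],[0,0,0]]]'; python3 d.py 100 -102 215 -45 0
```

```text
time: 18.85
position: [585.9, 341.0, 236.6]
ee_rot: [0.145, 0.35, 0.854, 0.357]
force: [3.4, 3.4, 4.9]
opening: 16.0
gripper_force: 58.8
shift [  0.8 -13.1  17.5] turn [ 0.3 -0.3  0.1] tool z [ 0.498  0.508 -0.703] y [0.495 0.5   0.711]
press pos [  96.8 -102.9  236.6] t 18.85 q [ 0.21  0.15  1.95  0.91  0.52 -1.28] F [3.4 3.4 4.9] op 16.044730544252232 gf 58.82781207561493
```

It tracks the arc with a force of about 7 N. Continuing.

```bash
python3 -m crank '[[[0,-0.0037,-0.0058],[0,0,0]],[[0,-0.004,-0.0056],[0,0,0]],[[0,-0.0044,-0.0053],[0,0,0]],[[0,-0.0047,-0.0051],[0,0,0]],[[0,-0.005,-0.0048],[0,0,0]],[[0,-0.0052,-0.0045],[0,0,0]],[[0,-0.0055,-0.0042],[0,0,0]],[[0,0,0],[0,0,0]]]'; python3 -m crank '[[[0,-0.0057,-0.0038],[0,0,0]],[[0,-0.006,-0.0035],[0,0,0]],[[0,-0.0062,-0.0031],[0,0,0]],[[0,-0.0063,-0.0027],[0,0,0]],[[0,-0.0065,-0.0023],[0,0,0]],[[0,0,0],[0,0,0]]]'; python3 d.py 4.4 -102 218.5 -45 0
```

```text
time: 19.65
position: [552.8, 306.5, 238.6]
ee_rot: [0.145, 0.351, 0.854, 0.357]
force: [2.3, 1.9, 6.8]
opening: 16.4
gripper_force: 59.2
time: 20.25
position: [530.3, 283.1, 227.9]
ee_rot: [0.146, 0.351, 0.853, 0.357]
force: [1.6, 0.8, 8.2]
opening: 15.9
gripper_force: 59.5
shift [  2.2 -15.2  -2. ] turn [ 0.4 -0.2  0.1] tool z [ 0.499  0.507 -0.703] y [0.494 0.499 0.712]
press pos [  16.5 -104.2  227.9] t 20.25 q [ 0.08  0.06  2.09  1.01  0.58 -1.47] F [1.6 0.8 8.2] op 15.938684249006672 gf 59.48459208011627
```

```bash
python3 -m crank '[[[0,-0.0066,-0.0019],[0,0,0]],[[0,-0.0067,-0.0015],[0,0,0]],[[0,0,0],[0,0,0]],[[0,0,0],[0,0,0]]]'; python3 d.py 4.4 -102 218.5 -45 0;  python3 -m crank '[[[0,-0.002,0],[0,0,0]],[[0,0,0],[0,0,0]],[[0,0,0],[0,0,0]]]'; python3 d.py 4.4 -102 218.5 -45 0
```

```text
time: 20.65
position: [522.4, 274.9, 221.2]
ee_rot: [0.146, 0.35, 0.853, 0.357]
force: [0.5, -0.3, 11.0]
opening: 15.8
gripper_force: 59.8
shift [ 2.4 -2.4  1.4] turn [ 0.4 -0.2  0.1] tool z [ 0.499  0.507 -0.702] y [0.494 0.499 0.712]
press pos [   5.1 -104.4  221.2] t 20.65 q [ 0.06  0.05  2.12  1.04  0.58 -1.52] F [ 0.5 -0.3 11. ] op 15.81461191266778 gf 59.80124115943909
time: 20.95
position: [521.9, 274.3, 220.6]
ee_rot: [0.146, 0.35, 0.853, 0.358]
force: [-0.4, -0.4, 13.6]
opening: 15.8
gripper_force: 59.9
shift [ 2.5 -1.5  1.6] turn [ 0.5 -0.2  0.1] tool z [ 0.5    0.508 -0.701] y [0.493 0.499 0.713]
press pos [   4.3 -104.5  220.6] t 20.95 q [ 0.06  0.05  2.13  1.05  0.58 -1.53] F [-0.4 -0.4 13.6] op 15.814898368829388 gf 59.88629758358002
```

The travel so far is (-130, +1.3) mm, which matches the full 1.2 rad stroke, and it has begun to stop. I'll press a little firmer, dwell, and take a last look.

```bash
python3 -m crank '[[[0,-0.003,0],[0,0,0]],[[0,-0.002,0],[0,0,0]],[[0,0,0],[0,0,0]],[[0,0,0],[0,0,0]],[[0,0,0],[0,0,0]],[[0,0,0],[0,0,0]],[[0,0,0],[0,0,0]]]'; python3 d.py 4.4 -102 218.5 -45 0
python3 - <<'E'
from plant import manip
import cv2
im=cv2.convertScaleAbs(manip.grab_frame("side")[130:280,150:270,::-1],alpha=1.8)
im2=cv2.convertScaleAbs(manip.grab_frame("top")[150:250,150:250,::-1],alpha=1.5)
cv2.imwrite("pics/a5.png",cv2.hconcat([cv2.resize(im,(400,500),interpolation=2),cv2.resize(im2,(400,500),interpolation=2)]))
E
```

```text
time: 21.65
position: [521.5, 273.8, 220.3]
ee_rot: [0.147, 0.35, 0.852, 0.361]
force: [6.3, 10.3, 15.1]
opening: 16.2
gripper_force: 59.3
shift [ 2.5 -0.8  1.8] turn [ 0.8 -0.3  0.1] tool z [ 0.503  0.512 -0.697] y [0.49  0.495 0.717]
press pos [   3.7 -104.5  220.3] t 21.65 q [ 0.05  0.05  2.13  1.07  0.59 -1.55] F [ 6.3 10.3 15.1] op 16.189704622701232 gf 59.33750867843628
```

View pics/a5.png

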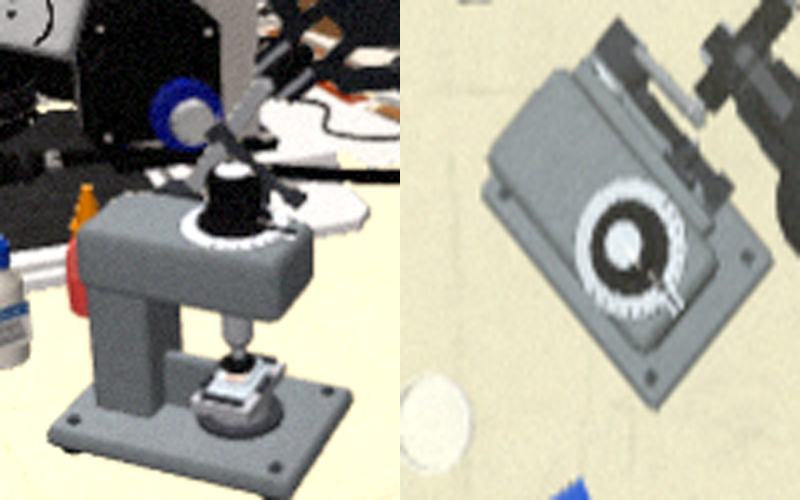

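The foot at (238,362) is down on the section, the lever is forward with the fingers on its grip, and the nose is in line with the rib at right-hand (660,285). It is firmly at the stop, so I'm handing in.

```bash
python3 -c "
from plant import manip
print(manip.sign_off())"
```

```text
the job is handed in; nothing more can be done
None
```

I handed the job in at about 22 s with the dial in line with the rib, the catch off, and the lever held home by its grip with the foot down on the section; the sign-off returned no verdict, so whether it passed is not confirmed.

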